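# Hang the hook bracket on the board's screw and lock it

## Robot

A 7-joint arm with a two-finger parallel gripper is mounted at the origin on a cart in front of the work surface, level with it; the furniture and walls round the work are solid. World frame = base frame: x ahead of the robot, y to its left, z up, the work surface at z = 0. Lengths are in m, angles in rad, forces in N, time in s.
With the tool pointing down it reaches from about 0.4 to 0.85 m from the base axis. Payload 10.4 kg.
Tool frame: the origin (TCP) lies on the centre line of the jaws, within the pads' length; the fingertips stand 14 mm ahead of it and the grasp point (between the pads) lies 5 mm behind it (manip.tip_reach is the distance from the TCP to the fingertips, in m); z points along the fingers, y is the line along which they close (so a half turn about z gives the same grasp; the last joint's range is limited). The gripper opens to 85 mm and grips with 20 to 120 N. Pads are 22 mm wide; open, the fingers measure 114 mm over their backs; the gripper's body (76 mm by 85 mm) begins 54 mm behind the grasp point. The pads swing forward as they close: fully open they stand 13 mm farther back than shut.
Start: joints at [-1.156, 0.332, -0.065, 1.46, 0.022, 1.35, -0.088], TCP at [0.265, 0.566, 0.245] pointing down, gripper open.
Joint ranges: [-2.6, 2.6], [-0.5, 2.12], [-1.47, 1.34], [0.16, 2.42], [-1.27, 4.41], [0.06, 2.06], [-2.6, 2.6]. Speed limits (rad/s): [2.22, 2.22, 2.79, 2.79, 3.14, 3.14, 3.14].

## Interface

Orientations are given as a unit quaternion [x, y, z, w].
In Python, from workcell import manip gives the robot as it stands.
- The arm moves only by the shell command python3 -m pendant 'ROWS' [FORCE]. ROWS is JSON, a list of rows, each a list of 7 numbers: the shift along the tool's x, y, z in units of 50 mm (1.0 is 50 mm), then the turn, a rotation vector about the tool's x, y, z in units of 8 degrees (1.0 is 8 degrees), then the opening, from -1 (shut) to 1 (fully open), so that 0 is half open. In form: [[dx, dy, dz, ax, ay, az, jaw], ...]. A call has exactly 10 rows; each row is the pose to reach, as a shift and turn from the pose commanded when the call began, along the tool's axes at that moment; what a row does not reach only later rows make up. A row lasts 1/8 s, in which the tool goes at most 62.5 mm and 10.7 degrees, less where a joint would pass 70% of its speed; a pose out of reach is approached as far as the arm can. A call with a gripper value outside its range is refused whole. The fingers move at their own pace and stop on an object; FORCE is the grip in N (left out, the last holds). Time passes only in rows, so rows that repeat a pose let the fingers close, or fill a call up. It gives the time, the measured TCP pose, the force, the opening and the grip force at its end, in the units of the state.
- manip.get_obs(): the state, without advancing time (a new reading comes with each control period).
- manip.camera(name): name is "scene" or "top"; returns (picture, depth): 384x512x3 uint8, red, green, blue; 384x512 float32, m along the optical axis (not along the pixel's ray), 0 where there is no reading.
- manip.get_calibration(name): a dict with "fx", "fy", "cx", "cy" (pixels), "D" ([k1, k2, p1, p2, k3] as OpenCV has them; the pictures are not rectified), "xyz" and "orientation" of the camera in the world. Camera axes: x right, y up, looking along -z (the intrinsics and any distortion apply to the point x, -y, -z); pixel columns grow to the right and rows downward; lengths in m; the calibration is good to about 2 mm. A picture is of the moment at which its call begins. get_calibration takes no time and is no camera call.
- manip.hand_in(): hands the job in; it is judged then, once.
Trained networks look in the newest picture that a camera, given by its name, has taken for a name from the list of things; names that differ only in an ending like _2 or _b are one class to them, and where a whole thing is asked for, a point or a joint stands for the part that bears it (a point fixed in the world has none). Each returns a list of dicts, best first, with "p" (0 to 1); they miss things now and then, are a little off and sometimes report something else, mostly with a low value. They report only what shows in the picture. A call takes as long as a camera call.
- manip.find_in(thing, camera): "box" ([left, top, right, bottom] in pixels, round what is visible of it).
- manip.trace(thing, camera): "pixels" (384x512 bool, what is visible of it) and "box" ([left, top, right, bottom] in pixels, round what is visible of it).
- manip.tip_of(thing, camera): "pixel" ([column, row] in pixels: a listed point, or the origin of a listed thing).
The state is a dict: "clock": time; "joint_pos": joint angles; "joint_velocities": joint speeds; "tau": joint torques, N m; "position": TCP position; "ee_rot": TCP orientation; "ft_force": force on the tool from outside, world axes, zero at the start; "torque": the same for the moment, N m; "grip_width": opening from 0.0 (shut) to 1.0 (fully open); "grasp_force": force on a finger pad.
Only numpy, scipy, OpenCV 4.12 (cv2) and the standard library are available. Lean on these libraries where they do the work, as an engineer would, in place of code of your own. Each camera call takes 0.05 s, during which the arm holds its last target. There are 200 camera calls.

## Task

Pick up the steel hook bracket by its upturned peg and hang it on the wooden hanging board: fit the wide end of its keyhole over the screw head, then push the bracket straight down until the screw is home at the top of the slot and the head clamps the plate. Leave the bracket upright and flat against the board, push on the board and screw gently (no more than about 25 newtons), and leave the other things on the worktop as they are.

Things in the scene. Friction and masses are not known exactly. Their poses are not given: they have to be found in the camera images.
- bracket: Loose steel hook bracket, about 180 g, upright on the worktop. Back plate 70 mm wide (y), 110 tall (z), 4 thick; a ledge 50 mm wide, 6 thick at its foot reaches 76 mm forward (-x) and carries an upright peg at its front. Origin: bottom middle of the plate's back face; x points backward out of that face (toward the board once hung), z up.
- peg (a point): Middle of the top of the bracket's dark wooden peg: upright, 22 mm (x) by 12 mm (y), its axis 65 mm in front of the plate's back face, top 100 mm above the bracket's underside, free on all sides above the ledge. Grip it across y. Axes as the bracket's.
- keyhole (a point): Centre of the keyhole's wide end at the plate's back face, 62 mm above the bracket's underside on its middle line. Eight-sided hole 26 mm across. A 9 mm slot leads up from it: with the screw home its axis lies 24 mm above this point. The slot's rims are a wedge on the plate's front: 4 mm total thickness 13 mm above this point, 7.5 mm at 32 mm above. Axes as the bracket's.
- stand: Fixed wooden hanging board: upright panel 150 mm wide (y), 200 tall, 16 thick, its foot behind it. Origin: bottom middle of the panel's front face, at the worktop; x points backward into the panel, z up; the front face x = 0 looks to -x. Down its middle line (y = 0) runs a flush steel track, z = 100 to 180 mm, in which one steel screw is fixed.
- screw (a joint): Axial travel (m) of the board's sprung screw: 0 at rest, + drawn out of the board, - head pressed in (to -0.004); 1.5 N per mm. On the middle line; its height is NOT reported: axis anywhere from z = 125 to 155 mm, find it by eye or feel. Shank 6 mm; round head 16 mm wide, 4 thick, its front 9 mm off the panel. Bracket home: about +0.0022; it takes some 5 to 12 N down and holds by friction.
- tin: Flat round food tin, 86 mm across, 40 mm tall, standing. Bystander. Origin under its middle.
- timer: Egg timer, 63 mm across, 67 mm tall, white below and red on top. Bystander. Origin under its middle.
- onion: Brown onion, about 82 mm across, 94 mm tall. Bystander. Origin under its middle.
- carton: Small carton, 49 x 113 mm, 102 mm tall, standing. Bystander. Origin under its middle.
- lemon: Lemon, 72 x 55 x 56 mm. Bystander. Origin under its middle.
- peeler: Vegetable peeler, 170 x 25 x 18 mm, lying. Bystander. Origin under its middle.

How it is judged:
By the outcome, as a careful person would: the job done as asked, in the order asked, and still so for the second after the job is handed in, with the robot touching nothing.
It also fails if it takes over 72 s, if anything falls off the work surface, if the arm or the gripper's body presses on something with over 40 N, if the wrist force passes 120 N, or if a joint passes its speed limit or range.

## Working session

There is one attempt and no reset: what is moved stays moved. The work goes in short steps, Python scripts to look and compute and a shell command to move; the robot and the scene stay as the last step left them, time stands still between calls to the robot, and variables do not carry over. Pictures are saved under pics/ and viewed, at most 10 in all, crops included, and the job is handed in when it is done.

```bash
mkdir -p pics; ls
cat > h.py <<'E'
import numpy as np, cv2
from scipy.spatial.transform import Rotation as R
from workcell import manip
def pts(cam, px, depth):
    """world points for pixels (N,2) with given depths"""
    c=manip.get_calibration(cam)
    K=np.array([[c['fx'],0,c['cx']],[0,c['fy'],c['cy']],[0,0,1.]])
    u=cv2.undistortPoints(np.array(px,float).reshape(-1,1,2),K,np.array(c['D'],float))[:,0]
    d=np.array(depth).reshape(-1,1)
    p=np.hstack([u*d,d])*[1,-1,-1]
    return R.from_quat(c['orientation']).apply(p)+c['xyz']
def proj(cam,P):
    c=manip.get_calibration(cam)
    K=np.array([[c['fx'],0,c['cx']],[0,c['fy'],c['cy']],[0,0,1.]])
    p=R.from_quat(c['orientation']).inv().apply(np.atleast_2d(P)-c['xyz'])*[1,-1,-1]
    return cv2.projectPoints(p,np.zeros(3),np.zeros(3),K,np.array(c['D'],float))[0][:,0]
E
python3 - <<'E'
from h import *
o=manip.get_obs(); print({k:np.round(v,3) for k,v in o.items()})
ims=[]
for cam in ("scene","top"):
    im,d=manip.camera(cam); np.savez(f'{cam}0.npz',im=im,d=d)
    print(cam,manip.get_calibration(cam))
    cv2.imwrite(f'pics/{cam}0.png',im[...,::-1])
    for t in ("bracket","stand","screw","tin","timer","onion","carton","lemon","peeler"):
        r=manip.trace(t,cam)
        if not r: print(cam,t,'none'); continue
        m=r[0]['pixels']&(d>0); ys,xs=np.nonzero(m)
        P=pts(cam,np.c_[xs,ys],d[m]) if m.any() else np.zeros((1,3))
        np.savez(f'{cam}_{t}.npz',P=P,px=np.c_[xs,ys])
        print(cam,t,round(r[0]['p'],2),r[0]['box'],np.round(np.percentile(P,[2,50,98],axis=0),3).tolist())
    for t in ("peg","keyhole","stand","bracket"):
        r=manip.tip_of(t,cam); print(cam,t,[(x['pixel'],round(x['p'],2)) for x in r[:2]])
E
```

```text
pics
{'clock': np.float64(0.0), 'joint_pos': array([-1.156,  0.333, -0.065,  1.461,  0.022,  1.35 , -0.089]), 'joint_velocities': array([ 0.001, -0.001, -0.   , -0.   ,  0.   ,  0.001,  0.001]), 'tau': array([ 0.0000e+00, -6.2545e+01,  4.9000e-02, -3.9160e+01,  1.6000e-02,
        1.0000e-02,  0.0000e+00]), 'position': array([0.265, 0.566, 0.245]), 'ee_rot': array([ 0.217,  0.976, -0.001, -0.   ]), 'ft_force': array([ 0.1  , -0.731,  0.067]), 'torque': array([-0.01 ,  0.011,  0.028]), 'grasp_force': np.float64(0.0), 'grip_width': np.float64(1.0)}
scene {'fx': 485.4858462698909, 'fy': 485.4858462698909, 'cx': 254.48755948752623, 'cy': 188.16813407933284, 'D': array([-0.00670446,  0.        ,  0.        ,  0.        ,  0.        ]), 'xyz': array([-0.38576433,  0.90985014,  0.7616712 ]), 'orientation': array([-0.21568478,  0.45388771,  0.78148071, -0.36980255])}
scene bracket 0.92 [229.5, 207.3, 265.1, 253.1] [[0.388, 0.246, 0.001], [0.417, 0.269, 0.031], [0.467, 0.319, 0.107]]
scene stand 0.79 [235.0, 133.6, 282.8, 205.0] [[0.578, 0.008, 0.007], [0.583, 0.092, 0.104], [0.638, 0.153, 0.
[... 1623 characters left out ...]
7, 0.052], [0.615, 0.435, 0.07]]
top onion 0.83 [360.5, 159.4, 390.9, 191.0] [[0.518, -0.13, 0.03], [0.552, -0.089, 0.063], [0.59, -0.057, 0.084]]
top carton 0.64 [218.6, 121.4, 250.2, 171.0] [[0.566, 0.239, 0.039], [0.618, 0.269, 0.078], [0.67, 0.302, 0.1]]
top lemon 0.86 [152.1, 234.7, 170.6, 259.3] [[0.333, 0.437, 0.033], [0.362, 0.456, 0.049], [0.392, 0.48, 0.058]]
top peeler 0.83 [255.6, 210.9, 309.9, 243.9] [[0.378, 0.076, -0.002], [0.413, 0.158, 0.014], [0.464, 0.211, 0.02]]
top peg [([235.8, 230.9], 0.71), ([308.2, 168.9], 0.21)]
top keyhole [([221.1, 213.9], 0.67), ([179.6, 163.9], 0.49)]
top stand [([306.4, 170.1], 0.81), ([372.6, 179.3], 0.35)]
top bracket [([224.9, 212.5], 0.83)]
```

Run:
```python
from h import *
s=np.load('scene0.npz')['im']; t=np.load('top0.npz')['im']
a=cv2.resize(s[125:305,140:340],None,fx=3,fy=3,interpolation=2)
b=t[110:270,130:400]
cv2.imwrite('pics/a.png',a[...,::-1]); cv2.imwrite('pics/b.png',cv2.resize(b,None,fx=2.9,fy=2.9,interpolation=2)[...,::-1])
# bracket: peg-top and plate-top from point clouds
for cam in('scene','top'):
    q=np.load(f'{cam}_bracket.npz'); P=q['P']
    hi=P[(P[:,2]>.085)]; print(cam,len(hi)); print(np.round(hi[hi[:,0].argsort()][:, :],3).tolist()[:60])
    q=np.load(f'{cam}_stand.npz')['P']; f=q[(q[:,2]>.03)&(q[:,2]<.19)&(q[:,0]<.6)]
    A=np.c_[f[:,1:],np.ones(len(f))]; c=np.linalg.lstsq(A,f[:,0],rcond=None)[0]; r=f[:,0]-A@c
    print('plane x=a y+b z+c',c,r.std(), f[:,1].min(),f[:,1].max())
for cam,px in(('scene',[[262.5,213.7]]),('top',[[235.8,230.9]])):
    for z,n in((.1,'peg'),):
        c=manip.get_calibration(cam)
        p0=pts(cam,px,[1.])[0]; o=c['xyz']; k=(z-o[2])/(p0[2]-o[2]); print(cam,n,o+k*(p0-o))
for cam,px,z in(('scene',[[230.8,225.2]],.062),('scene',[[235.8,244.9]],0),('top',[[221.1,213.9]],.062),('top',[[224.9,212.5]],0),('scene',[[267.8,199.2]],0),('top',[[306.4,170.1]],0)):
    c=manip.get_calibration(cam); p0=pts(cam,px,[1.])[0]; o=c['xyz']; k=(z-o[2])/(p0[2]-o[2]); print(cam,z,o+k*(p0-o))
```

```text
scene 133
[[0.39, 0.248, 0.095], [0.391, 0.248, 0.086], [0.391, 0.251, 0.099], [0.391, 0.248, 0.097], [0.391, 0.247, 0.091], [0.392, 0.25, 0.089], [0.392, 0.25, 0.086], [0.392, 0.247, 0.087], [0.392, 0.25, 0.092], [0.393, 0.246, 0.098], [0.393, 0.252, 0.098], [0.394, 0.252, 0.092], [0.394, 0.252, 0.089], [0.394, 0.248, 0.099], [0.394, 0.251, 0.094], [0.395, 0.254, 0.095], [0.395, 0.258, 0.091], [0.395, 0.248, 0.092], [0.395, 0.254, 0.086], [0.395, 0.251, 0.1], [0.396, 0.256, 0.101], [0.396, 0.253, 0.091], [0.397, 0.253, 0.087], [0.397, 0.262, 0.094], [0.397, 0.246, 0.099], [0.397, 0.259, 0.093], [0.397, 0.255, 0.097], [0.398, 0.255, 0.094], [0.398, 0.252, 0.098], [0.398, 0.261, 0.09], [0.398, 0.254, 0.09], [0.399, 0.257, 0.095], [0.399, 0.251, 0.101], [0.399, 0.257, 0.088], [0.399, 0.26, 0.101], [0.399, 0.247, 0.099], [0.401, 0.256, 0.099], [0.401, 0.259, 0.097], [0.402, 0.261, 0.092], [0.402, 0.261, 0.095], [0.402, 0.261, 0.085], [0.403, 0.254, 0.1], [0.403, 0.251, 0.098], [0.403, 0.257, 0.092], [0.404, 0.263, 0.1], [0.404, 0.26, 0.102], [0.404, 0.26, 0.096], [0.405, 0.259, 0.098], 
[... 1541 characters left out ...]
112], [0.437, 0.312, 0.108], [0.437, 0.308, 0.098], [0.439, 0.31, 0.108], [0.439, 0.307, 0.109], [0.439, 0.306, 0.097], [0.44, 0.301, 0.097], [0.442, 0.305, 0.111], [0.442, 0.307, 0.109], [0.442, 0.303, 0.105], [0.442, 0.301, 0.104]]
plane x=a y+b z+c [ 0.01819136 -0.00451089  0.58450673] 0.0015948059866679664 0.005057494313310956 0.15538934833485488
scene peg [0.40024402 0.24148894 0.1       ]
top peg [0.40816994 0.25899534 0.1       ]
scene 0.062 [0.45531521 0.30120423 0.062     ]
scene 0 [0.44754514 0.29258679 0.        ]
top 0.062 [0.45037148 0.29947984 0.062     ]
top 0 [0.45538212 0.29526614 0.        ]
scene 0 [0.57128945 0.07530861 0.        ]
top 0 [0.5712298  0.07716018 0.        ]
```

View pics/a.png

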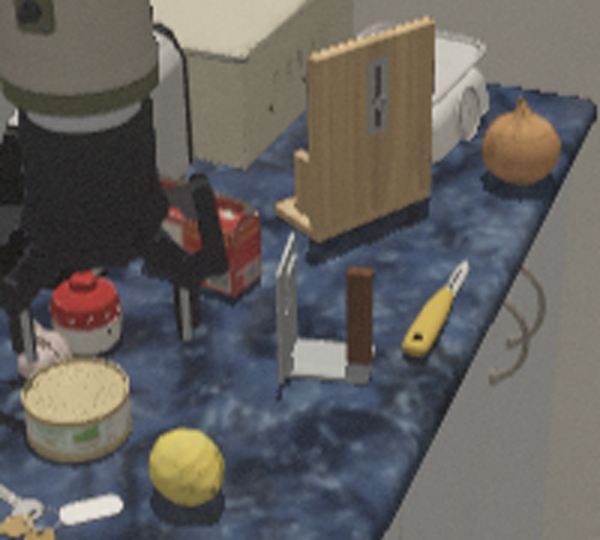

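View pics/b.png

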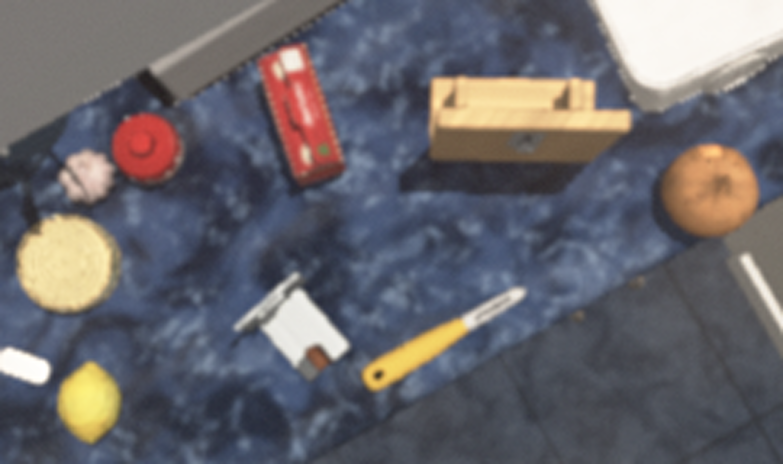

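The pictures show the bracket upright with its peg toward the robot (scene px ~259,216) and the board behind it. The screw is near scene px (266,158), about halfway down the track.

Run:
```python
from h import *
from scipy.optimize import least_squares
# board face plane (robust, vertical), scene cam
q=np.load('scene_stand.npz')['P']; f=q[(q[:,2]>.03)&(q[:,2]<.195)&(q[:,0]<.6)&(q[:,1]>.015)&(q[:,1]<.145)]
r=least_squares(lambda c:c[0]*(f[:,1]-.08)+c[1]-f[:,0],[0,.58],loss='soft_l1',f_scale=.001).x; print('face x=%.4f*(y-.08)+%.4f'%tuple(r))
ys=q[(q[:,2]>.05)&(q[:,0]<.59)][:,1]; print('y ext',np.percentile(ys,[0,1,99,100]))
t=np.load('top_stand.npz')['P']; tt=t[t[:,2]>.19]
box=cv2.minAreaRect((tt[:,:2]*1000).astype(np.float32)); print('top edge',box)
# bracket
for cam in('top','scene'):
    P=np.load(f'{cam}_bracket.npz')['P']
    pl=P[(P[:,2]>.03)&(P[:,0]>.42)]; A=np.polyfit(pl[:,1],pl[:,0],1); print(cam,'plate ang',np.degrees(np.arctan(A[0])),pl.mean(0)[:2],A)
    hi=P[(P[:,2]>.02)&(P[:,0]<.417)&(P[:,1]<.27)]; print(' peg mean',hi.mean(0), cv2.minAreaRect((hi[:,:2]*1000).astype(np.float32)))
    L=P[P[:,2]<.02]; print(' ledge',cv2.minAreaRect((L[:,:2]*1000).astype(np.float32)))
s=np.load('scene0.npz')['im'];t=np.load('top0.npz')['im']
a=cv2.resize(s[138:175,250:285],None,fx=11,fy=11,interpolation=0)
b=cv2.resize(t[145:172,298:325],None,fx=14,fy=14,interpolation=0)
h=max(a.shape[0],b.shape[0]); o=np.zeros((h,a.shape[1]+b.shape[1],3),np.uint8); o[:a.shape[0],:a.shape[1]]=a;o[:b.shape[0],a.shape[1]:]=b
cv2.imwrite('pics/c.png',o[...,::-1])
for z in (.1,.125,.14,.155,.18): print(z,proj('scene',[[r[1],.08,z]]),proj('scene',[[r[1]-.009,.08,z]]))
print(proj('top',[[r[1]-.009,.08,.14],[r[1],.08,.14]]))
```

```text
face x=0.0155*(y-.08)+0.5823
y ext [0.00217781 0.00544536 0.15321776 0.15679474]
top edge ((593.3087768554688, 78.94992065429688), (151.4200439453125, 16.732986450195312), 89.18000030517578)
top plate ang -41.606363544846005 [0.45145911 0.29284542] [-0.88804018  0.71151761]
 peg mean [0.40537452 0.2519244  0.08806999] ((404.5856628417969, 252.32687377929688), (20.7354793548584, 11.195508003234863), 44.85531234741211)
 ledge ((429.37286376953125, 274.099853515625), (84.01716613769531, 59.76264572143555), 45.2418327331543)
scene plate ang -40.42886276788225 [0.44137082 0.29802797] [-0.85193571  0.69527149]
 peg mean [0.39794026 0.25470834 0.06225055] ((399.80364990234375, 253.02322387695312), (20.90863609313965, 18.60129737854004), 48.729698181152344)
 ledge ((467.7817687988281, 231.45947265625), (78.39036560058594, 184.80859375), 51.505794525146484)
0.1 [[264.56960643 169.21902611]] [[266.54903597 170.30725493]]
0.125 [[264.64516331 161.64210971]] [[266.6421894  162.70743686]]
0.14 [[264.6911145  157.03249342]] [[266.69884611 158.08360909]]
0.155 [[264.737537   152.37437949]] [[266.75608689 153.4109201 ]]
0.18 [[264.81597452 144.50103468]] [[266.85281024 145.51245101]]
[[310.45541126 162.47941152]
 [310.46275105 158.73088056]]
```

View pics/c.png

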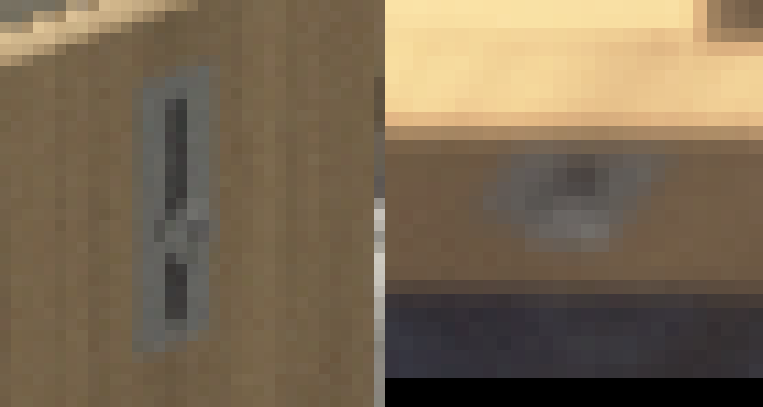

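The close-up puts the screw head at scene px (266.4, 158.3). That projects to z ≈ 0.140 on the board's middle line (y ≈ 0.079). The track ends match their known heights.

```bash
cat >> h.py <<'E'
def rel(p,yaw):
    """shift/turn row units to put TCP at p, tool down, tool y at bracket yaw (deg)"""
    o=manip.get_obs(); r0=R.from_quat(o['ee_rot'])
    r1=R.from_euler('z',yaw,degrees=True)*R.from_euler('y',180,degrees=True)
    return np.round(np.r_[r0.inv().apply(np.array(p)-o['position'])/.05, np.degrees((r0.inv()*r1).as_rotvec())/8],3)
E
python3 -c "
from h import *
print(rel([.404,.253,.2],43),rel([.404,.253,.073],43))"
```

```text
[-5.173e+00 -4.492e+00  9.070e-01  1.000e-03  1.000e-03 -8.510e+00] [-5.173e+00 -4.493e+00  3.447e+00  1.000e-03  1.000e-03 -8.510e+00]
```

```bash
python3 -m pendant '[[-0.7,-0.6,0,0,0,-1.2,0.2],[-1.5,-1.3,0,0,0,-2.4,0.2],[-2.3,-2.0,0.1,0,0,-3.6,0.2],[-3.1,-2.7,0.3,0,0,-4.8,0.2],[-3.9,-3.4,0.5,0,0,-6,0.2],[-4.6,-4.0,0.7,0,0,-7.2,0.2],[-5.17,-4.49,0.9,0,0,-8.4,0.2],[-5.17,-4.49,0.9,0,0,-8.5,0.2],[-5.17,-4.49,0.9,0,0,-8.5,0.2],[-5.17,-4.49,0.9,0,0,-8.5,0.2]]' 60
python3 - <<'E'
from h import *
print(rel([.404,.253,.2],43),rel([.404,.253,.073],43))
im,d=manip.camera('top'); r=manip.trace('bracket','top')
cv2.imwrite('pics/d.png',cv2.resize(im[195:260,195:280],None,fx=7,fy=7,interpolation=2)[...,::-1])
E
```

```text
clock: 2.65
position: [0.4035, 0.2543, 0.2006]
ee_rot: [-0.366, 0.931, 0.0, 0.0]
ft_force: [0.1, -0.5, -0.1]
grip_width: 0.598
grasp_force: 0.0
[ 0.011 -0.026  0.012  0.001  0.004 -0.006] [ 1.300e-02 -2.700e-02  2.552e+00  1.000e-03  4.000e-03 -6.000e-03]
```

View pics/d.png

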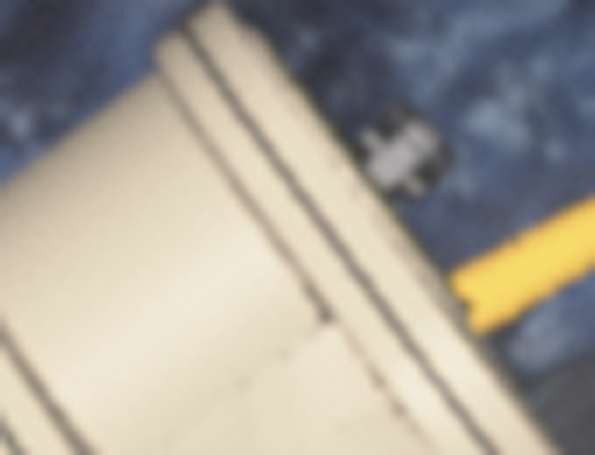

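The arm hides the peg from above, but the pose matches the target within 2 mm, so I descend and close.

```bash
python3 -m pendant '[[0,0,0.6,0,0,0,0.2],[0,-0.02,1.2,0,0,0,0.2],[0,-0.02,1.8,0,0,0,0.2],[0,-0.02,2.3,0,0,0,0.2],[0,-0.02,2.5,0,0,0,0.2],[0,-0.02,2.5,0,0,0,0.2],[0,-0.02,2.5,0,0,0,-0.1],[0,-0.02,2.5,0,0,0,-0.3],[0,-0.02,2.5,0,0,0,-0.5],[0,-0.02,2.5,0,0,0,-0.6]]' 40
python3 - <<'E'
from h import *
im,d=manip.camera('scene')
cv2.imwrite('pics/e.png',cv2.resize(im[170:265,200:300],None,fx=6,fy=6,interpolation=2)[...,::-1])
E
```

```text
clock: 4.0
position: [0.4047, 0.2525, 0.0755]
ee_rot: [-0.366, 0.931, 0.0, 0.0]
ft_force: [-0.2, 0.7, 0.2]
grip_width: 0.201
grasp_force: 0.0
```

View pics/e.png

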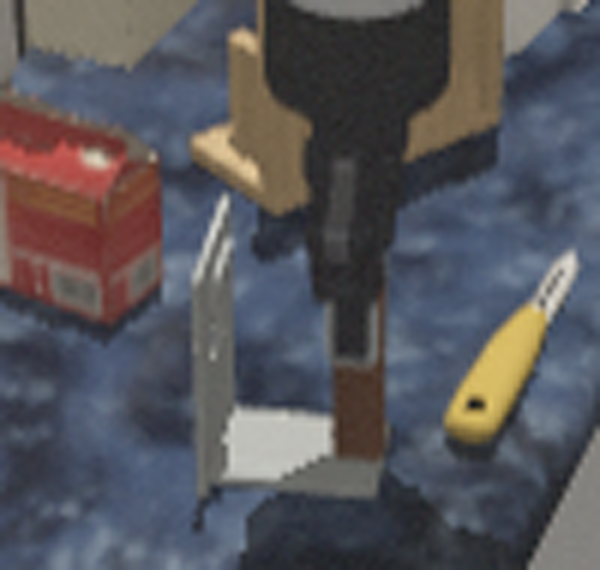

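The pads straddle the peg (crop px 355,330), nearly centred. Next I close on it and lift.

```bash
python3 -m pendant '[[0,0,0,0,0,0,-0.8],[0,0,0,0,0,0,-1],[0,0,0,0,0,0,-1],[0,0,0,0,0,0,-1],[0,0,0,0,0,0,-1],[0,0,0,0,0,0,-1],[0,0,-0.2,0,0,0,-1],[0,0,-0.6,0,0,0,-1],[0,0,-1.0,0,0,0,-1],[0,0,-1.0,0,0,0,-1]]' 100
python3 - <<'E'
from h import *
print(manip.get_obs()['torque'])
# candidate: pre-hang peg pose; bracket bottom at .140-.062=.078 -> lift of .078 ; plate back 25 mm off the head
psi=-0.9; 
bx=np.array([np.cos(np.radians(psi)),np.sin(np.radians(psi)),0])
face=np.array([.5835,.079,0])
p=face-bx*(.065+.009+.05); p[2]=.0755+.078; print(p,rel(p,psi))
E
```

```text
clock: 5.3
position: [0.4052, 0.253, 0.1266]
ee_rot: [-0.366, 0.931, 0.0, 0.001]
ft_force: [-0.2, -0.1, -1.6]
grip_width: 0.127
grasp_force: 97.2
[-0.01965019  0.04327086  0.03148282]
[0.4595153  0.08094771 0.1535    ] [ 1.546 -3.26  -0.542  0.007  0.018  5.478]
```

```bash
python3 -m pendant '[[0,-0.2,-0.3,0,0,0.6,-1],[0.2,-0.6,-0.54,0,0,1.3,-1],[0.4,-1.1,-0.54,0,0,2,-1],[0.6,-1.6,-0.54,0,0,2.8,-1],[0.9,-2.1,-0.54,0,0,3.6,-1],[1.2,-2.6,-0.54,0,0,4.4,-1],[1.4,-3.0,-0.54,0,0,5.1,-1],[1.55,-3.26,-0.54,0,0,5.48,-1],[1.55,-3.26,-0.54,0,0,5.48,-1],[1.55,-3.26,-0.54,0,0,5.48,-1]]' 100
python3 - <<'E'
from h import *
o=manip.get_obs(); print(o['position'],o['ee_rot'])
for cam in('scene','top'):
    im,d=manip.camera(cam); r=manip.trace('bracket',cam); k=manip.tip_of('keyhole',cam); pg=manip.tip_of('peg',cam); print(cam,[(x['pixel'],x['p']) for x in k],[(x['pixel'],x['p']) for x in pg])
    if r:
        m=r[0]['pixels']&(d>0); ys,xs=np.nonzero(m); P=pts(cam,np.c_[xs,ys],d[m]); print(r[0]['p'],r[0]['box'],np.percentile(P,[2,50,98],axis=0).round(4).tolist())
        np.savez(f'{cam}_b1.npz',P=P,px=np.c_[xs,ys])
        if cam=='scene': cv2.imwrite('pics/f.png',cv2.resize(im[125:225,215:325],None,fx=6,fy=6,interpolation=2)[...,::-1])
        pl=P[P[:,0]>.5]; 
        if len(pl)>5:
            A=np.polyfit(pl[:,1],pl[:,0],1); print('plate',A,pl.min(0),pl.max(0),len(pl))
E
```

```text
clock: 6.55
position: [0.4585, 0.0812, 0.1521]
ee_rot: [0.007, 1.0, 0.0, -0.0]
ft_force: [1.0, -0.2, -1.5]
grip_width: 0.13
grasp_force: 97.4
[0.45854087 0.08124027 0.15207731] [ 6.84816596e-03  9.99976523e-01  1.35566848e-04 -1.93032182e-04]
scene [] [([296.1, 160.4], 0.85)]
0.9 [268.5, 153.8, 304.5, 199.1] [[0.4425, -0.0002, 0.0009], [0.514, 0.0862, 0.1043], [0.5414, 0.1137, 0.1791]]
plate [-0.32118932  0.544524  ] [ 0.50071989 -0.06612048 -0.00504865] [0.62553048 0.11654271 0.18775544] 512
top [([371.5, 177.4], 0.34)] []
0.31 [256.6, 212.8, 301.8, 242.5] [[0.3781, 0.1049, -0.002], [0.4098, 0.1635, 0.0152], [0.4474, 0.2107, 0.021]]
```

View pics/f.png

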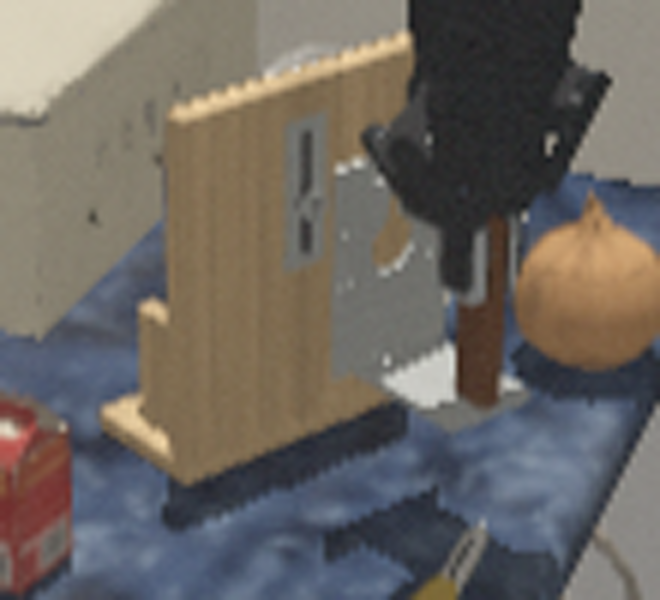

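The bracket is held upright in front of the board. The keyhole is at crop px ~(395,250) and the screw at (307,203). I'll check the plate's tilt and position from the depth.

Run:
```python
from h import *
from scipy.optimize import least_squares
P=np.load('scene_b1.npz')['P']; px=np.load('scene_b1.npz')['px']
f=P[(abs(P[:,0]-.517)<.02)&(P[:,1]>.04)&(P[:,1]<.125)&(P[:,2]>.088)]
r=least_squares(lambda c:c[0]+c[1]*(f[:,1]-.08)+c[2]*(f[:,2]-.13)-f[:,0],[.52,0,0],loss='soft_l1',f_scale=.001)
print(len(f),'front plane',r.x,'scatter',np.median(abs(r.fun)))
print('y max',np.sort(f[:,1])[-8:].round(4),'z max',np.sort(f[:,2])[-8:].round(4))
# left (y+) edge: max y per z band
for z in np.arange(.09,.19,.015):
    g=f[(f[:,2]>z)&(f[:,2]<z+.015)]
    if len(g): print(round(z+.0075,3),np.sort(g[:,1])[-3:].round(4),len(g))
L=P[(P[:,0]<.53)&(P[:,2]>.06)&(P[:,2]<.09)]; print('ledge',len(L),np.percentile(L,[2,50,98],axis=0).round(4).tolist())
psi=np.radians(-.78)
# predicted edge pixels if perfect: plate corners front face
c=np.array([.4585+.061,.0812-.0008,.0765])
for y,z in((.035,0),(.035,.11),(0,.110),(0,.062)): print(y,z,proj('scene',c+[0.014*y,y,z]))
```

```text
394 front plane [ 0.51616614  0.01635588 -0.00183907] scatter 0.0013160600599878558
y max [0.1145 0.1146 0.1147 0.1155 0.1157 0.1163 0.1163 0.1165] z max [0.1843 0.1845 0.1849 0.1853 0.1855 0.1859 0.1868 0.1878]
0.098 [0.1145 0.1157 0.1165] 85
0.112 [0.1131 0.1135 0.1163] 79
0.128 [0.1125 0.1129 0.1141] 72
0.143 [0.1143 0.1146 0.1163] 48
0.158 [0.1139 0.1147 0.1155] 42
0.172 [0.1135 0.1136 0.1144] 41
0.188 [0.1121 0.1124 0.113 ] 17
ledge 281 [[0.4426, 0.0519, 0.0765], [0.4888, 0.0868, 0.0823], [0.5184, 0.1091, 0.0894]]
0.035 0 [[269.18607077 187.94613659]]
0.035 0.11 [[269.73023465 153.07261486]]
0 0.11 [[279.3678691  149.67412942]]
0 0.062 [[278.96214023 165.0799324 ]]
```

The plate is upright and parallel to the board, with a 62 mm gap and the centre within 1 mm. I'll raise it 1.5 mm and approach.

```bash
python3 -m pendant '[[-0.1,-0.01,-0.03,0,0,0,-1],[-0.3,-0.01,-0.03,0,0,0,-1],[-0.5,-0.01,-0.03,0,0,0,-1],[-0.7,-0.01,-0.03,0,0,0,-1],[-0.85,-0.01,-0.03,0,0,0,-1],[-0.95,-0.01,-0.03,0,0,0,-1],[-0.98,-0.01,-0.03,0,0,0,-1],[-0.98,-0.01,-0.03,0,0,0,-1],[-0.98,-0.01,-0.03,0,0,0,-1],[-0.98,-0.01,-0.03,0,0,0,-1]]' 110
python3 - <<'E'
from h import *
o=manip.get_obs(); print(o['position'],o['ee_rot'],o['ft_force'])
im,d=manip.camera('scene')
cv2.imwrite('pics/g.png',cv2.resize(im[130:215,235:315],None,fx=7,fy=7,interpolation=2)[...,::-1])
E
```

```text
clock: 8.2
position: [0.5077, 0.079, 0.1538]
ee_rot: [0.008, 1.0, 0.0, 0.0]
ft_force: [0.5, 0.3, -1.5]
grip_width: 0.128
grasp_force: 107.0
[0.50767884 0.07901587 0.15384372] [8.02787632e-03 9.99967773e-01 7.70747925e-05 2.33895669e-05] [ 0.50879578  0.26140888 -1.46287697]
```

View pics/g.png

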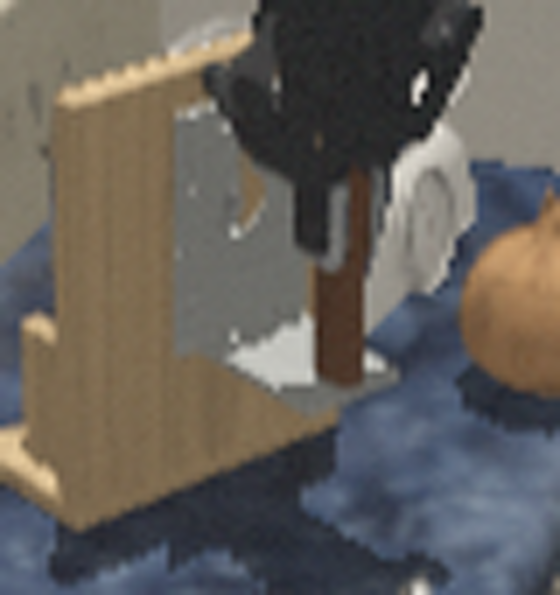

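The plate is about 13 mm from the board, and the gripper mostly hides the keyhole. I'll creep in and watch the force.

```bash
python3 -m pendant '[[-0.03,0,0,0,0,0,-1],[-0.06,0,0,0,0,0,-1],[-0.09,0,0,0,0,0,-1],[-0.12,0,0,0,0,0,-1],[-0.14,0,0,0,0,0,-1],[-0.15,0,0,0,0,0,-1],[-0.16,0,0,0,0,0,-1],[-0.16,0,0,0,0,0,-1],[-0.16,0,0,0,0,0,-1],[-0.16,0,0,0,0,0,-1]]' 110
```

```text
clock: 9.5
position: [0.5158, 0.0789, 0.1538]
ee_rot: [0.008, 1.0, 0.0, -0.0]
ft_force: [0.6, 0.1, -2.9]
grip_width: 0.128
grasp_force: 107.0
```

```bash
python3 -m pendant '[[-0.02,0,0,0,0,0,-1],[-0.03,0,0,0,0,0,-1],[-0.04,0,0,0,0,0,-1],[-0.05,0,0,0,0,0,-1],[-0.06,0,0,0,0,0,-1],[-0.07,0,0,0,0,0,-1],[-0.07,0,0,0,0,0,-1],[-0.07,0,0,0,0,0,-1],[-0.07,0,0,0,0,0,-1],[-0.07,0,0,0,0,0,-1]]' 110
```

```text
clock: 10.75
position: [0.5193, 0.0788, 0.1538]
ee_rot: [0.008, 1.0, 0.0, 0.0]
ft_force: [0.1, -0.1, -2.2]
grip_width: 0.126
grasp_force: 107.0
```

```bash
python3 -m pendant '[[-0.01,0,0,0,0,0,-1],[-0.02,0,0,0,0,0,-1],[-0.03,0,0,0,0,0,-1],[-0.03,0,0,0,0,0,-1],[-0.03,0,0,0,0,0,-1],[-0.03,0,0,0,0,0,-1],[-0.03,0,0,0,0,0,-1],[-0.03,0,0,0,0,0,-1],[-0.03,0,0,0,0,0,-1],[-0.03,0,0,0,0,0,-1]]' 110
```

```text
clock: 12.0
position: [0.5208, 0.0788, 0.1538]
ee_rot: [0.008, 1.0, 0.0, -0.0]
ft_force: [-1.0, -1.2, -2.0]
grip_width: 0.125
grasp_force: 107.1
```

```bash
python3 -m pendant '[[-0.01,0,0,0,0,0,-1],[-0.02,0,0,0,0,0,-1],[-0.02,0,0,0,0,0,-1],[-0.02,0,0,0,0,0,-1],[-0.02,0,0,0,0,0,-1],[-0.02,0,0,0,0,0,-1],[-0.02,0,0,0,0,0,-1],[-0.02,0,0,0,0,0,-1],[-0.02,0,0,0,0,0,-1],[-0.02,0,0,0,0,0,-1]]' 110
```

```text
clock: 13.25
position: [0.5209, 0.0786, 0.1537]
ee_rot: [0.008, 1.0, -0.0, -0.001]
ft_force: [-7.6, -1.9, 1.9]
grip_width: 0.124
grasp_force: 107.6
```

Firm contact came where the board face was predicted, with no spring response before it, so the head is inside the keyhole. I'll ease off and push down.

```bash
python3 -m pendant '[[0.01,0,0,0,0,0,-1],[0.01,0,0.03,0,0,0,-1],[0.01,0,0.07,0,0,0,-1],[0.01,0,0.11,0,0,0,-1],[0.01,0,0.15,0,0,0,-1],[0.01,0,0.19,0,0,0,-1],[0.01,0,0.22,0,0,0,-1],[0.01,0,0.24,0,0,0,-1],[0.01,0,0.24,0,0,0,-1],[0.01,0,0.24,0,0,0,-1]]' 110; python3 -c "
from h import *
print(manip.get_obs()['torque'])"
```

```text
clock: 14.5
position: [0.5209, 0.0792, 0.1417]
ee_rot: [0.008, 1.0, 0.0, -0.0]
ft_force: [-6.0, 1.1, 0.6]
grip_width: 0.123
grasp_force: 107.4
[0.20489451 0.95618818 0.17570769]
```

```bash
python3 -m pendant '[[0.005,0,0.02,0,0,0,-1],[0.005,0,0.04,0,0,0,-1],[0.005,0,0.06,0,0,0,-1],[0.005,0,0.08,0,0,0,-1],[0.005,0,0.1,0,0,0,-1],[0.005,0,0.12,0,0,0,-1],[0.005,0,0.14,0,0,0,-1],[0.005,0,0.14,0,0,0,-1],[0.005,0,0.14,0,0,0,-1],[0.005,0,0.14,0,0,0,-1]]' 110; python3 -c "
from h import *
print(manip.get_obs()['torque'])"
```

```text
clock: 15.75
position: [0.5209, 0.079, 0.1348]
ee_rot: [0.008, 1.0, 0.0, -0.0]
ft_force: [-5.7, -0.1, 1.1]
grip_width: 0.124
grasp_force: 107.5
[0.18658058 1.01071216 0.24876419]
```

```bash
python3 -m pendant '[[0,0,0.02,0,0,0,-1],[0,0,0.04,0,0,0,-1],[0,0,0.06,0,0,0,-1],[0,0,0.08,0,0,0,-1],[0,0,0.09,0,0,0,-1],[0,0,0.1,0,0,0,-1],[0,0,0.1,0,0,0,-1],[0,0,0.1,0,0,0,-1],[0,0,0.1,0,0,0,-1],[0,0,0.1,0,0,0,-1]]' 110; python3 -c "
from h import *
print(manip.get_obs()['torque'])"
```

```text
clock: 17.0
position: [0.5209, 0.079, 0.1301]
ee_rot: [0.008, 1.0, 0.0, -0.0]
ft_force: [-6.6, 0.5, 5.6]
grip_width: 0.128
grasp_force: 108.1
[0.17936263 1.38610341 0.27728193]
```

Resistance is rising as the wedge engages. I'll continue in small steps to the end stop.

```bash
python3 -m pendant '[[0,0,0.01,0,0,0,-1],[0,0,0.02,0,0,0,-1],[0,0,0.03,0,0,0,-1],[0,0,0.04,0,0,0,-1],[0,0,0.04,0,0,0,-1],[0,0,0.04,0,0,0,-1],[0,0,0.04,0,0,0,-1],[0,0,0.04,0,0,0,-1],[0,0,0.04,0,0,0,-1],[0,0,0.04,0,0,0,-1]]' 110; python3 -c "
from h import *
print(manip.get_obs()['torque'])"
```

```text
clock: 18.25
position: [0.521, 0.079, 0.1283]
ee_rot: [0.008, 1.0, 0.0, -0.0]
ft_force: [-6.8, -0.7, 5.7]
grip_width: 0.124
grasp_force: 108.3
[0.22917704 1.47191003 0.32386552]
```

```bash
python3 -m pendant '[[0,0,0.01,0,0,0,-1],[0,0,0.02,0,0,0,-1],[0,0,0.03,0,0,0,-1],[0,0,0.03,0,0,0,-1],[0,0,0.03,0,0,0,-1],[0,0,0.03,0,0,0,-1],[0,0,0.03,0,0,0,-1],[0,0,0.03,0,0,0,-1],[0,0,0.03,0,0,0,-1],[0,0,0.03,0,0,0,-1]]' 110
```

```text
clock: 19.5
position: [0.521, 0.079, 0.1268]
ee_rot: [0.008, 1.0, 0.0, -0.0]
ft_force: [-7.0, -1.1, 6.8]
grip_width: 0.124
grasp_force: 108.3
```

```bash
python3 -m pendant '[[0,0,0.01,0,0,0,-1],[0,0,0.02,0,0,0,-1],[0,0,0.03,0,0,0,-1],[0,0,0.03,0,0,0,-1],[0,0,0.03,0,0,0,-1],[0,0,0.03,0,0,0,-1],[0,0,0.03,0,0,0,-1],[0,0,0.03,0,0,0,-1],[0,0,0.03,0,0,0,-1],[0,0,0.03,0,0,0,-1]]' 110
```

```text
clock: 20.75
position: [0.521, 0.079, 0.1254]
ee_rot: [0.008, 1.0, 0.0, -0.0]
ft_force: [-8.4, -0.4, 7.5]
grip_width: 0.123
grasp_force: 108.5
```

```bash
python3 -m pendant '[[0,0,0.01,0,0,0,-1],[0,0,0.02,0,0,0,-1],[0,0,0.03,0,0,0,-1],[0,0,0.03,0,0,0,-1],[0,0,0.03,0,0,0,-1],[0,0,0.03,0,0,0,-1],[0,0,0.03,0,0,0,-1],[0,0,0.03,0,0,0,-1],[0,0,0.03,0,0,0,-1],[0,0,0.03,0,0,0,-1]]' 110
python3 - <<'E'
from h import *
im,d=manip.camera('scene'); r=manip.trace('bracket','scene')[0]; m=r['pixels']&(d>0); ys,xs=np.nonzero(m); P=pts('scene',np.c_[xs,ys],d[m])
f=P[(abs(P[:,0]-.578)<.012)&(P[:,1]>.03)&(P[:,1]<.125)]
print(r['p'],r['box'],np.percentile(f,[1,50,99],axis=0).round(4).tolist())
cv2.imwrite('pics/i.png',cv2.resize(im[130:215,235:315],None,fx=7,fy=7,interpolation=2)[...,::-1])
E
```

```text
clock: 22.0
position: [0.521, 0.079, 0.1249]
ee_rot: [0.008, 1.0, 0.0, -0.0]
ft_force: [-14.5, -1.2, 19.8]
grip_width: 0.127
grasp_force: 110.1
0.87 [256.0, 152.2, 287.5, 195.4] [[0.5673, 0.035, 0.0483], [0.5784, 0.0894, 0.091], [0.585, 0.1136, 0.1583]]
```

View pics/i.png

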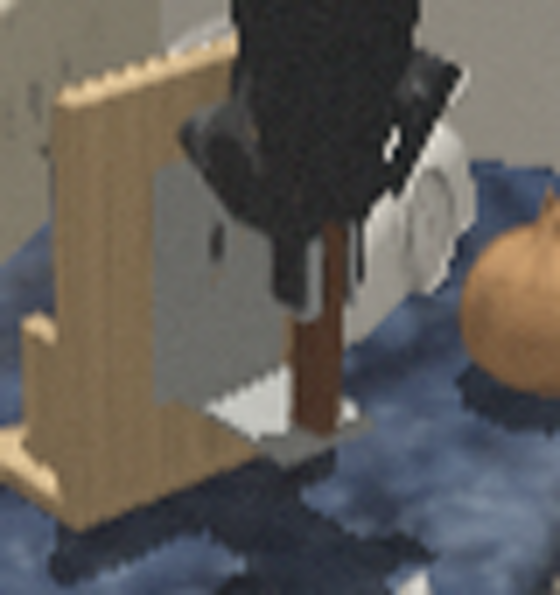

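The force stepped up sharply, so the screw is home. The picture shows the plate flat on the board and upright. Next I relax the push, then release.

```bash
python3 -m pendant '[[0.005,0,-0.01,0,0,0,-1],[0.01,0,-0.02,0,0,0,-1],[0.01,0,-0.03,0,0,0,-1],[0.01,0,-0.03,0,0,0,-1],[0.01,0,-0.03,0,0,0,-1],[0.01,0,-0.03,0,0,0,-1],[0.01,0,-0.03,0,0,0,-1],[0.01,0,-0.03,0,0,0,-1],[0.01,0,-0.03,0,0,0,-1],[0.01,0,-0.03,0,0,0,-1]]' 100
```

```text
clock: 23.35
position: [0.5209, 0.0791, 0.1252]
ee_rot: [0.008, 1.0, 0.0, 0.0]
ft_force: [-3.2, 1.5, 4.2]
grip_width: 0.125
grasp_force: 107.6
```

```bash
python3 -m pendant '[[0,0,0,0,0,0,-0.7],[0,0,0,0,0,0,-0.4],[0,0,0,0,0,0,-0.1],[0,0,0,0,0,0,0],[0,0,0,0,0,0,0],[0,0,-0.3,0,0,0,0],[0,0,-0.8,0,0,0,0],[0.1,0,-1.3,0,0,0,0],[0.3,0,-1.8,0,0,0,0],[0.5,0,-2.3,0,0,0,0]]' 40
python3 -m pendant '[[0.3,0,-0.3,0,0,0,0],[0.7,0,-0.6,0,0,0,0],[1.2,0,-0.8,0,0,0,0],[1.7,0,-0.8,0,0,0,0],[2,0,-0.8,0,0,0,0],[2,0,-0.8,0,0,0,0],[2,0,-0.8,0,0,0,0],[2,0,-0.8,0,0,0,0],[2,0,-0.8,0,0,0,0],[2,0,-0.8,0,0,0,0]]'
python3 - <<'E'
from h import *
im,d=manip.camera('scene'); r=manip.trace('bracket','scene')[0]; m=r['pixels']&(d>0); ys,xs=np.nonzero(m); P=pts('scene',np.c_[xs,ys],d[m])
f=P[(abs(P[:,0]-.578)<.012)&(P[:,1]>.03)&(P[:,1]<.125)]
print(r['p'],r['box'],np.percentile(f,[1,50,99],axis=0).round(4).tolist())
cv2.imwrite('pics/j.png',cv2.resize(im[130:215,235:315],None,fx=7,fy=7,interpolation=2)[...,::-1])
E
```

```text
clock: 24.6
position: [0.4954, 0.0791, 0.2418]
ee_rot: [0.008, 1.0, 0.0, 0.001]
ft_force: [0.5, 0.7, 0.2]
grip_width: 0.505
grasp_force: 0.0
clock: 25.85
position: [0.3957, 0.0808, 0.2797]
ee_rot: [0.008, 1.0, -0.0, -0.0]
ft_force: [0.9, -0.1, 0.2]
grip_width: 0.498
grasp_force: 0.0
0.57 [257.4, 150.5, 288.7, 197.4] [[0.5689, 0.0344, 0.0505], [0.5782, 0.0782, 0.098], [0.5836, 0.113, 0.1588]]
```

View pics/j.png

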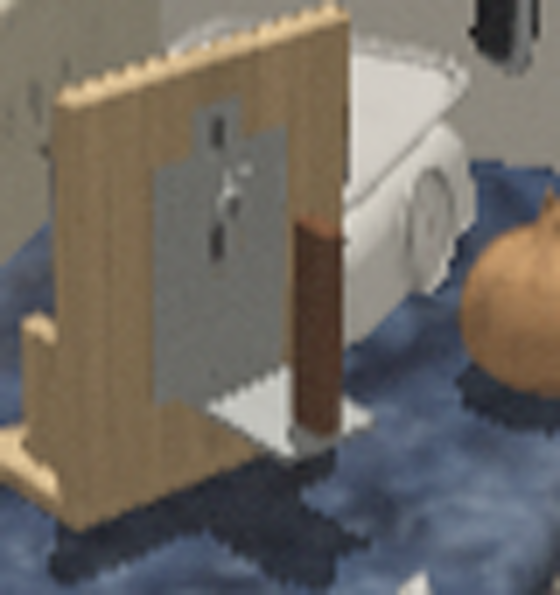

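The bracket hangs upright and flat, with the screw head at crop px (230,190), at the top of the slot. The gripper is clear.

```bash
python3 -c "
from workcell import manip
print(manip.hand_in())"
```

```text
the job is handed in; nothing more can be done
None
```

The bracket is hung on the screw, pushed down to the end stop, and sits upright and flat against the board. The highest push reading was about 25 N (20 N down and 14 N toward the board), right at the limit, and I handed in at about 26 s.

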